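# Pin the file in the punch press and hold it clamped

### The job

Drop the two steel locating pins from the wooden stand, shank down, into the two holes of the file in the punch press, one in each, until their knobs sit flat on the cover. Then press the black palm knob down to half of its 40 mm stroke and keep it there: the program finishes while still holding it down. Never press it to three quarters or beyond, which fires the punch, and leave the marker pen, the hand stamp and the note pad where they are.

Things in the scene. Friction and masses are not known exactly. Their poses are not given: they have to be found in the camera images.
- press: Grey file punch press, fixed; origin under the centre of its 200 x 230 x 20 mm bed. On it, fixed, a brown stack of board covers 190 (x) x 210 (y) mm, top 54 mm above the desk, with two holes near its -x edge. On the +x side a C-frame 44 mm wide: column at x = 100 to 145 mm, head arm and round guide (52 mm dia, at x = 45 mm) 125 to 175 mm high. Nothing stands on the cover at x below 15 mm.
- hole0 (a point): Centre of the mouth of the first hole (press x = -75 mm, y = -40 mm), level with the top of the cover, 54 mm above the desk. 14 mm dia, mouth chamfered by 2 mm, with a thin metal eyelet ring round it, vertical, 49 mm deep.
- hole1 (a point): Centre of the mouth of the second hole (press x = -75 mm, y = +40 mm), same size.
- palm_top (a point): Centre of the flat top (about 40 mm dia) of the black mushroom palm knob (52 mm dia) on the press's plunger, 245 mm above the desk when up, at press x = 45 mm. It moves down with the plunger.
- plunger (a joint): Plunger travel, m: 0 fully up, 0.04 at the bottom, positive downward, vertical. A spring pushes it back up: about 3 N to start it, 11 N at half stroke, 19 N at the bottom. A thin dark ring on the shaft meets the top of the guide at half stroke (20 mm); the punch fires at 30 mm.
- stand: Fixed block of light wood, 176 (x) x 56 (y) x 55 mm high, origin at the centre of its underside. Three vertical wells (12.5 mm dia) in a row along its x axis at x = -58, 0 and +58 mm; two hold the pins, one the marker pen, in any order. Stands left or right of the press.
- pin_a: Locating pin: steel shank 10 mm dia, 45 mm long, foot chamfered 3 mm, under an aluminium knob 18 mm dia, 30 mm tall; about 60 g. Origin at the tip of the shank, z up along the pin. In the stand the knob rests on its top (knob 55 to 85 mm above the desk, tip at 10 mm). Home in the file the knob rests on the cover, tip 9 mm above the desk. Either pin fits either hole.
- pin_b: The other locating pin, the same.
- marker: Marker pen standing in the third well of the stand: white barrel 17 mm dia, then a thinner grey cap 13 mm dia, top 115 mm above the desk. Origin at its tip, 10 mm above the desk. Stays in the stand.
- stamp: Hand stamp, base 34 x 50 mm, wooden grip, 62 mm tall, origin under its centre. Stays where it is.
- note_pad: Block of note paper, 60 x 60 x 22 mm, origin under its centre. Stays where it is.
- index_box: Fixed cardboard card-index box, 170 (x) x 85 (y) x 70 mm tall, on the other side of the press from the stand; origin under its centre.
Mind the look-alikes: they are no part of the job. Leave any orange or yellow look-alike of the pin_a alone.

How it is judged (in metres and radians):
On the way, in this order (a step that is already met when the one before it is completed fails the run):
1. both pins stand fully home in the two holes, let go ((((horizontal distance between pin_a and hole0 below 0.004 m and z of pin_a in the frame of press below 0.012 m and angle between pin_a's own z axis and vertical below 0.08 rad) and (horizontal distance between pin_b and hole1 below 0.004 m and z of pin_b in the frame of press below 0.012 m and angle between pin_b's own z axis and vertical below 0.08 rad)) or ((horizontal distance between pin_a and hole1 below 0.004 m and z of pin_a in the frame of press below 0.012 m and angle between pin_a's own z axis and vertical below 0.08 rad) and (horizontal distance between pin_b and hole0 below 0.004 m and z of pin_b in the frame of press below 0.012 m and angle between pin_b's own z axis and vertical below 0.08 rad))) and contact force between the fingers and pin_a below 0.3 N and contact force between the fingers and pin_b below 0.3 N), for 0.3 s.
2. the palm knob is held at half stroke by the robot ((((horizontal distance between pin_a and hole0 below 0.004 m and z of pin_a in the frame of press below 0.012 m and angle between pin_a's own z axis and vertical below 0.08 rad) and (horizontal distance between pin_b and hole1 below 0.004 m and z of pin_b in the frame of press below 0.012 m and angle between pin_b's own z axis and vertical below 0.08 rad)) or ((horizontal distance between pin_a and hole1 below 0.004 m and z of pin_a in the frame of press below 0.012 m and angle between pin_a's own z axis and vertical below 0.08 rad) and (horizontal distance between pin_b and hole0 below 0.004 m and z of pin_b in the frame of press below 0.012 m and angle between pin_b's own z axis and vertical below 0.08 rad))) and value of joint plunger between 0.015 and 0.025 m and contact force between any of the fingers, the arm and plunger above 3 N), for 0.5 s.
At the end, for the whole second after the job is handed in: Both pins are fully home, one per hole (within 4 mm of its axis, knob within 3 mm of the cover, leaning under 0.08 rad), untouched by the fingers; the robot holds the plunger still at 15 to 25 mm of travel, pushing with over 3 N (all of step 2 and contact force between the fingers and pin_a below 0.3 N and contact force between the fingers and pin_b below 0.3 N and velocity of joint plunger between -0.01 and 0.01 m/s); the arm keeps its last pose, push and grip.
It fails at once if the plunger goes past 30 mm and fires the punch (value of joint plunger above 0.03 m).
It fails at once if a bystander (marker pen, hand stamp or note pad) is pushed more than 30 mm or tipped over (distance of any of marker, stamp, note_pad from where it was at the start of the episode above 0.03 m or angle between any of marker, stamp, note_pad's own z axis and vertical above 0.5 rad).
It also fails if it takes over 72 s, if anything falls off the work surface, if the arm or the gripper's body presses on something with over 40 N, if the wrist force passes 120 N, or if a joint passes its speed limit or range.

### The arm

A 6-joint arm with a two-finger parallel gripper is mounted at the origin on the work surface. World frame = base frame: x ahead of the robot, y to its left, z up, the work surface at z = 0. Lengths are in mm, angles in rad, forces in N, time in s.
With the tool pointing down it reaches from about 375 to 975 mm from the base axis. Payload 3.8 kg.
Tool frame: the origin (TCP) lies midway between the tips of the shut fingers; the grasp point (between the pads) lies 19 mm behind it; z points along the fingers, y is the line along which they close (so a half turn about z gives the same grasp; the last joint's range is limited). The gripper opens to 85 mm and grips with 20 to 120 N. Pads are 22 mm wide; open, the fingers measure 114 mm over their backs; the gripper's body (76 mm by 85 mm) begins 54 mm behind the grasp point. The pads swing forward as they close: fully open they stand 13 mm farther back than shut.
Start: joints at [-1.337, 0.264, 1.604, -0, 1.274, -0.037], TCP at [180.559, -650.397, 231.28] pointing down, gripper open.
Joint ranges: [-2.63, 2.63], [-0.94, 2.18], [0.31, 2.57], [-1.31, 4.45], [0, 2.66], [-2.55, 2.55]. Speed limits (rad/s): [2.57, 2.57, 3.14, 3.14, 3.14, 3.14].

### API

Orientations are given as a 3x3 rotation matrix whose columns are the frame's x, y, z axes.
In Python, from cell import bot gives the robot as it stands.
- The arm moves only by the tool carry_out, never from a script. Its argument "motion" is one flat list of numbers, 5 for each row, row after row: the finger opening in mm, from 0 to 85.4, then the shift along the tool's x, y, z in mm, then the turn about the tool's z in rad. In form: [gripper, dx, dy, dz, twist, gripper, dx, dy, dz, twist, ...]. A call has 1 to 12 rows; each row is the pose to reach, as a shift and turn from the pose commanded when the call began, along the tool's axes at that moment; what a row does not reach only later rows make up. A row lasts 1/12 s, in which the tool goes at most 41.7 mm and 7.16 degrees, less where a joint would pass 70% of its speed; a pose out of reach is approached as far as the arm can. A call with a gripper value outside its range is refused whole. The fingers move at their own pace and stop on an object; the grip force is fixed at half the most. Time passes only in rows, so rows that repeat a pose let the fingers close. It gives the time, the measured TCP pose, the force, the opening and the grip force at its end, in the units of the state.
- bot.get_state(): the state, without advancing time (a new reading comes with each control period).
- bot.read_camera(name): name is "scene" or "side" or "wrist"; returns a dict with "pixels" (420x560x3 uint8, red, green, blue), "range_z" (420x560 float32, mm along the optical axis (not along the pixel's ray), 0 where there is no reading), "fx", "fy", "cx", "cy" (pixels), "world_to_cam" (4x4, takes a point from world to camera coordinates). Camera axes: x right, y down, z forward; pixel columns grow to the right and rows downward; lengths in mm; the calibration is good to about 2 mm. A picture is of the moment at which its call begins.
- bot.finish_job(): hands the job in; it is judged then, once.
The state is a dict: "t": time; "joint_pos": joint angles; "dq": joint speeds; "joint_torque": joint torques, N m; "ee_pos": TCP position; "tcp_rot": TCP orientation; "wrist_force": force on the tool from outside, world axes, zero at the start; "torque": the same for the moment, N m; "finger_gap": opening from 0.0 (shut) to 1.0 (fully open); "finger_force": force on a finger pad.
Only numpy, scipy, OpenCV 4.12 (cv2) and the standard library are available. Lean on these libraries where they do the work, as an engineer would, in place of code of your own. Each camera call takes 0.05 s, during which the arm holds its last target. There are 200 camera calls.

## Working session

There is one attempt and no reset: what is moved stays moved. The work goes in short steps, Python scripts to look and compute and a tool call to move; the robot and the scene stay as the last step left them, time stands still between calls to the robot, and variables do not carry over. Pictures are saved under pics/ and viewed, at most 10 in all, crops included, and the job is handed in when it is done.

Besides the shell and the picture viewer there is one more tool, called after "Emit:" as name(argument=value, ...) on one line, values as JSON. carry_out: Moves the arm, as the interface text tells. Its arguments: {"type":"object","properties":{"motion":{"type":"array"}},"required":["motion"]}

```bash
mkdir -p pics
cat > h.py <<'E'
import numpy as np, cv2
from cell import bot
def cloud(c):
    v,u=np.mgrid[0:420,0:560]; z=c["range_z"]
    P=np.stack([(u-c["cx"])/c["fx"]*z,(v-c["cy"])/c["fy"]*z,z,np.ones_like(z)],-1)
    return (P@np.linalg.inv(c["world_to_cam"]).T)[...,:3]
def save(n,img): cv2.imwrite("pics/"+n,cv2.cvtColor(img,cv2.COLOR_RGB2BGR))
E
python3 - <<'E'
from h import *
for k in("scene","side"):
    c=bot.read_camera(k); np.save(k+".npy",c,allow_pickle=True)
    save(k+".png",c["pixels"]); print(k,np.linalg.inv(c["world_to_cam"]).round(2)[:3])
s=bot.get_state(); print(s)
E
```

```text
scene [[-6.00000e-01  4.80000e-01 -6.50000e-01  1.20668e+03]
 [ 8.00000e-01  3.80000e-01 -4.60000e-01  4.78010e+02]
 [ 2.00000e-02 -7.90000e-01 -6.10000e-01  7.69510e+02]]
side [[-1.00000e+00 -5.00000e-02  8.00000e-02  4.95500e+02]
 [-9.00000e-02  6.70000e-01 -7.40000e-01  9.59730e+02]
 [-2.00000e-02 -7.40000e-01 -6.70000e-01  1.01428e+03]]
{'t': 0.1, 'joint_pos': array([-1.33692922e+00,  2.64704652e-01,  1.60526337e+00,  1.53457949e-05,
        1.27370542e+00, -3.68857612e-02]), 'dq': array([-4.70928021e-04, -1.39647337e-03, -5.19840673e-03,  1.71383139e-06,
        5.84159634e-04,  3.81828239e-04]), 'joint_torque': array([-4.56086718e-04, -5.16709399e+01, -3.68589520e+01, -1.23231139e-04,
        6.22252017e-03, -3.64891127e-05]), 'ee_pos': array([ 180.38942405, -649.74958782,  230.05444204]), 'tcp_rot': array([[ 9.63571037e-01,  2.67452123e-01, -4.67928459e-04],
       [ 2.67452516e-01, -9.63568908e-01,  2.02753783e-03],
       [ 9.13879811e-05, -2.07882537e-03, -9.99997835e-01]]), 'wrist_force': array([-0.48228975,  0.47199029,  1.11532601]), 'torque': array([0.04395883, 0.00848896, 0.01655666]), 'finger_force': 0.0, 'finger_gap': 1.0015026201571369}
```

View pics/scene.png

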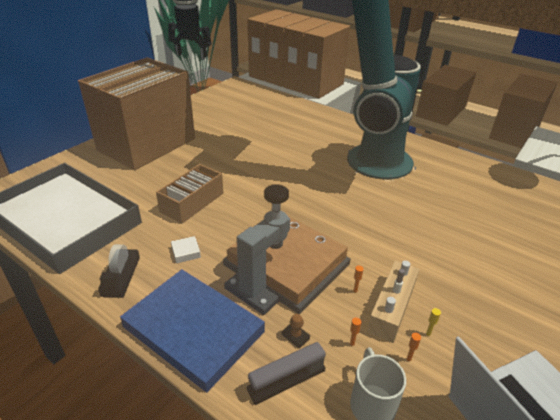

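View pics/side.png

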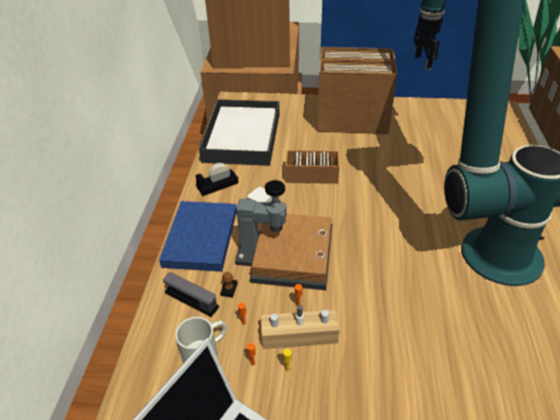

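The scene image shows the stand at (395,297) with three objects in its wells, at (405,267), (398,285) and (391,304). The press is at (285,250), with its knob at (276,193) and its holes at (295,227) and (321,239). The orange and yellow look-alikes stand loose at (358,278), (355,330), (413,346) and (434,320). In the side image the wells are at (274,320), (299,315) and (325,317), and the holes at (322,232) and (320,254). I'll confirm with one enlarged crop and measure.

Run:
```python
from h import *
C={k:np.load(k+".npy",allow_pickle=True).item() for k in("scene","side")}
a=cv2.resize(C["scene"]["pixels"][235:345,335:455],None,fx=3.3,fy=3.3,interpolation=cv2.INTER_CUBIC)
b=cv2.resize(C["side"]["pixels"][200:375,225:365],None,fx=2.07,fy=2.07,interpolation=cv2.INTER_CUBIC)
h=min(len(a),len(b)); save("crop.png",np.hstack([a[:h],b[:h]]))
for k,pts in {"scene":[(405,267),(398,285),(391,304),(276,193),(295,227),(321,239)],"side":[(274,320),(299,315),(325,317),(274,187),(322,232),(320,254)]}.items():
    c=C[k];W=cloud(c)
    for u,v in pts: print(k,u,v,W[v,u].round(1))
    # cover top & stand top by height + region
    hsv=cv2.cvtColor(c["pixels"],cv2.COLOR_RGB2HSV)
    for nm,lo,hi,box in(("cover",50,58,(330,750,-150,150)),("stand",50,58,(330,800,100,500)),("palm",238,252,(300,800,-200,300)),("knob",80,90,(330,800,50,500)),("cap",108,118,(330,800,50,500))):
        m=(W[...,2]>lo)&(W[...,2]<hi)&(W[...,0]>box[0])&(W[...,0]<box[1])&(W[...,1]>box[2])&(W[...,1]<box[3])
        n,l,st,ce=cv2.connectedComponentsWithStats(m.astype(np.uint8))
        for i in range(1,n):
            if st[i,4]<8: continue
            P=W[l==i]; r=cv2.minAreaRect(P[:,:2].astype(np.float32))
            print(k,nm,st[i,4],ce[i].round(),P.mean(0).round(1),np.round(r[0],1),np.round(r[1],1),round(r[2],1))
```

```text
scene 405 267 [485.4 291.9  79.4]
scene 398 285 [544.2 302.7  80.7]
scene 391 304 [601.  313.9  82.7]
scene 276 193 [625.4  45.2 244.9]
scene 295 227 [500.5  12.3  56.1]
scene 321 239 [491.7  83.1  49.5]
scene cover 3327 [301. 257.] [573.2  81.8  53.7] [572.   54.5] [183.9 194.5] 87.4
scene cover 87 [233. 249.] [651.6 -57.4  53.3] [651.9 -60.9] [46.2 21. ] 41.6
scene cover 66 [252. 283.] [705.4  45.1  54. ] [704.3  43.1] [29.4 58.4] 40.0
scene stand 1249 [315. 266.] [578.5 123.2  53.7] [575.  122.9] [ 48.1 194.7] 88.8
scene stand 1344 [394. 295.] [548.6 302.2  54.6] [536.  299.1] [179.   56.2] 9.9
scene stand 20 [357. 277.] [550.8 214.6  53.7] [550.4 214.7] [ 8.7 16. ] 24.0
scene stand 24 [432. 320.] [563.1 390.8  53.6] [563.2 391.5] [ 8.3 16.5] 15.6
scene stand 55 [296. 323.] [734.  181.   53.9] [732.7 180.3] [14.7 25.8] 31.9
scene stand 26 [354. 330.] [678.6 279.1  54. ] [677.6 278.2] [10.5 18. ] 16.0
scene stand 26 [412. 345.] [642.2 382.8  54.2] [641.1 382.7] [ 9.4 17.4] 2.6
scene stand 171 [313. 355.] [773.7 246.8  55.8] [772.2 241. ] [31.3 46.9] 65.7
scene stand 8 [304. 352.] [
[... 3094 characters left out ...]
1.9] [13.7 18.8] 4.5
side knob 25 [300. 317.] [535.6 307.   83.6] [536.1 305.9] [15.9 11.9] 3.7
side knob 90 [192. 325.] [774.4 347.4  84.8] [771.4 351.3] [71.7 29.6] 22.5
side knob 19 [215. 324.] [724.3 340.1  82.2] [724.7 339.8] [14.   8.1] 54.9
side knob 17 [212. 338.] [722.5 378.4  86. ] [722.7 378.9] [22.2  1.9] 84.1
side knob 33 [186. 350.] [772.1 410.3  84.5] [774.  408.7] [ 7.3 43.2] 73.1
side knob 48 [221. 385.] [681.9 484.5  85.3] [681.4 483.8] [34.2  6.6] 69.9
side cap 45 [246. 227.] [692.   57.7 112.9] [693.2  56.6] [ 8.8 45.4] 89.4
side cap 30 [300. 308.] [536.3 304.  113.4] [535.9 303.3] [10.4 11.7] 41.8
side cap 62 [217. 377.] [688.9 482.5 113.1] [688.8 482.5] [38.9  5.6] 66.3
```

View pics/crop.png

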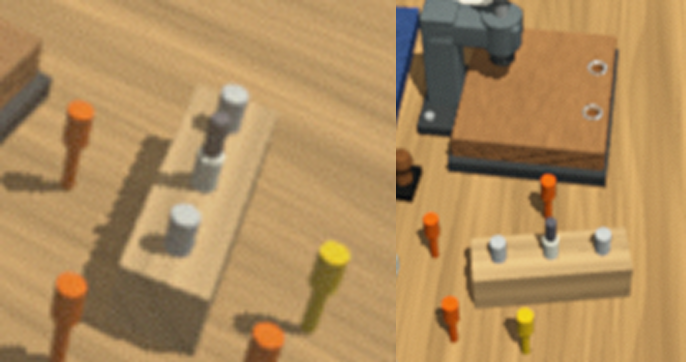

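The crop confirms it. The two plain grey aluminium knobs in the outer wells (scene (405,267) and (391,304)) are the pins. The middle object at (398,285), white barrel with a thinner dark cap and 115 mm tall, is the marker. The orange and yellow objects standing loose are look-alikes. Next I'll fly to a wrist view above the holes.

Emit:
carry_out(motion=[85,490,-580,-70,0.087,85,490,-580,-70,0.087,85,490,-580,-70,0.087,85,490,-580,-70,0.087,85,490,-580,-70,0.087,85,490,-580,-70,0.087,85,490,-580,-70,0.087,85,490,-580,-70,0.087,85,490,-580,-70,0.087,85,490,-580,-70,0.087,85,490,-580,-70,0.087,85,490,-580,-70,0.087])

```text
t: 1.1
ee_pos: [388.4, -195.9, 277.1]
tcp_rot: [[0.983, 0.182, 0.0], [0.182, -0.983, 0.0], [0.0, -0.0, -1.0]]
wrist_force: [0.7, -0.1, 0.1]
finger_gap: 0.993
finger_force: 0.0
```

Emit:
carry_out(motion=[85,150,-212,-23,0,85,150,-212,-23,0,85,150,-212,-23,0,85,150,-212,-23,0,85,150,-212,-23,0,85,150,-212,-23,0,85,150,-212,-23,0,85,150,-212,-23,0,85,150,-212,-23,0,85,150,-212,-23,0])

```text
t: 1.93
ee_pos: [496.4, 36.8, 299.6]
tcp_rot: [[0.983, 0.182, -0.001], [0.182, -0.983, -0.001], [-0.002, 0.001, -1.0]]
wrist_force: [-0.6, -0.2, -0.4]
finger_gap: 0.996
finger_force: 0.0
```

Run:
```python
from h import *
c=bot.read_camera("wrist"); np.save("w1.npy",c,allow_pickle=True); save("w1.png",c["pixels"])
s=bot.get_state(); print(s["ee_pos"],s["tcp_rot"].round(4)); print(np.linalg.inv(c["world_to_cam"]).round(2),c["fx"])
```

```text
[496.42108379  36.52582364 299.6788367 ] [[ 9.834e-01  1.813e-01 -1.100e-03]
 [ 1.813e-01 -9.834e-01 -6.000e-04]
 [-1.200e-03  4.000e-04 -1.000e+00]]
[[ 1.8000e-01 -9.4000e-01 -2.8000e-01  5.6795e+02]
 [-9.8000e-01 -1.7000e-01 -5.0000e-02  5.0310e+01]
 [ 0.0000e+00  2.9000e-01 -9.6000e-01  4.4279e+02]
 [ 0.0000e+00  0.0000e+00  0.0000e+00  1.0000e+00]] 304.764193436422
```

View pics/w1.png

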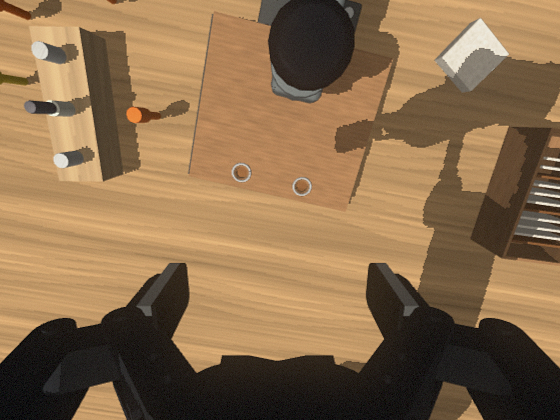

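The wrist view shows the eyelets at (241,172) and (302,186), the palm knob at (311,43), the pin knobs at (42,50) and (62,160) and the marker at (30,107). I'll measure these by casting rays.

```bash
cat >> h.py <<'E'
def ray(c,u,v,z):
    M=np.linalg.inv(c["world_to_cam"]); d=M[:3,:3]@np.array([(u-c["cx"])/c["fx"],(v-c["cy"])/c["fy"],1]); o=M[:3,3]
    return (o+d*(z-o[2])/d[2])[:2]
def eyelets(c,box):
    u0,u1,v0,v1=box; hsv=cv2.cvtColor(c["pixels"],cv2.COLOR_RGB2HSV)[v0:v1,u0:u1]
    m=((hsv[...,1]<70)&(hsv[...,2]>90)).astype(np.uint8)
    k,_=cv2.findContours(m,cv2.RETR_EXTERNAL,cv2.CHAIN_APPROX_NONE)
    out=[]
    for q in k:
        if len(q)>15:
            e=cv2.fitEllipse(q); out.append(((e[0][0]+u0,e[0][1]+v0),e[1]))
    return out
E
python3 - <<'E'
from h import *
c=np.load("w1.npy",allow_pickle=True).item(); W=cloud(c)
for p,ax in eyelets(c,(215,330,150,205)): print("eye",np.round(p,1),np.round(ax,1),ray(c,*p,54).round(1))
for nm,lo,hi,b in(("knob",82,88,(0,90,20,180)),("cap",110,120,(0,90,20,180)),("palm",240,250,(240,380,0,110)),("cover",51,57,(180,410,0,220)),("standtop",52,58,(10,130,10,190))):
    m=np.zeros((420,560),bool); u0,u1,v0,v1=b; w=W[v0:v1,u0:u1,2]; m[v0:v1,u0:u1]=(w>lo)&(w<hi)
    n,l,st,ce=cv2.connectedComponentsWithStats(m.astype(np.uint8))
    for i in range(1,n):
        if st[i,4]<40: continue
        P=W[l==i]; k,_=cv2.findContours((l==i).astype(np.uint8),cv2.RETR_EXTERNAL,cv2.CHAIN_APPROX_NONE)
        e=cv2.fitEllipse(k[0]); z={"knob":85,"cap":115,"palm":245}.get(nm,54.5); r=cv2.minAreaRect(P[:,:2].astype(np.float32))
        print(nm,st[i,4],P.mean(0).round(1),np.round(e[0],1),np.round(e[1],1),ray(c,*e[0],z).round(1),np.round(r[0],1),np.round(r[1],1),round(r[2],1))
E
```

```text
eye [301.5 186. ] [18.1 18.9] [492.7   3.4]
eye [241. 172.] [18.2 19.3] [496.6  83.4]
knob 275 [591.8 307.9  85. ] [40.7 50.2] [15.6 20.4] [591.9 307.9] [591.9 308.3] [17.  17.6] 3.0
knob 100 [535.5 294.8  84. ] [ 52.4 108. ] [13.3 16. ] [535.  297.3] [535.1 296.3] [16.2 12.7] 1.9
knob 202 [478.2 288.1  85.2] [ 61.6 160.1] [14.  16.5] [478.2 288.3] [478.  288.7] [17.6 16.6] 85.8
cap 166 [534.9 297.7 114.4] [ 31.7 106.9] [11.9 15.9] [535.  297.2] [534.7 298.7] [11.7 13.2] 11.4
palm 6319 [613.7  38.1 245. ] [311.4  42.4] [86.  92.2] [614.   38.1] [612.8  37.7] [47.4 51.1] 10.4
cover 23489 [566.2  43.3  54.8] [283.9 113.9] [190.8 203. ] [576.3  42.6] [569.6  39.4] [210.6 190.8] 87.3
standtop 6159 [541.1 296.6  55.3] [ 68.3 100.6] [ 53.5 176.8] [544.2 299.5] [534.8 299.1] [176.5  58.3] 10.0
```

Emit:
carry_out(motion=[60,28,-251,140,0,60,28,-251,140,0,60,28,-251,140,0,60,28,-251,140,0,60,28,-251,140,0,60,28,-251,140,0,60,28,-251,140,0,60,28,-251,140,0,60,28,-251,140,0,60,28,-251,140,0,60,28,-251,140,0])

```text
t: 2.9
ee_pos: [479.9, 288.2, 161.3]
tcp_rot: [[0.984, 0.181, 0.002], [0.181, -0.984, 0.0], [0.002, 0.0, -1.0]]
wrist_force: [0.2, 0.2, -0.4]
finger_gap: 0.702
finger_force: 0.0
```

```bash
cat >> h.py <<'E'
def tops(c,lo,hi,near,rad=20,n=40):
    W=cloud(c); m=(W[...,2]>lo)&(W[...,2]<hi)&(np.hypot(W[...,0]-near[0],W[...,1]-near[1])<rad)
    P=W[m]; k,_=cv2.findContours(m.astype(np.uint8),cv2.RETR_EXTERNAL,cv2.CHAIN_APPROX_NONE)
    q=max(k,key=len); e=cv2.fitEllipse(q); return m.sum(),P.mean(0).round(1),np.round(e[0],1),np.round(e[1],1),ray(c,*e[0],(lo+hi)/2).round(1)
def togo(s,p):
    return s["tcp_rot"].T@(np.array(p)-s["ee_pos"])
E
python3 - <<'E'
from h import *
c=bot.read_camera("wrist"); np.save("w2.npy",c,allow_pickle=True); save("w2.png",c["pixels"])
s=bot.get_state(); print(s["ee_pos"])
t=tops(c,82,88,(478,289)); print(t); print(tops(c,82,88,(592,308))); print(togo(s,[*t[4],60]))
E
```

```text
[479.95728713 288.30086091 161.49522592]
(np.int64(421), array([478.4, 289.9,  85.7]), array([274.4, 221.9]), array([22.2, 22.5]), array([478.2, 289.8]))
(np.int64(644), array([591.7, 309.4,  85.6]), array([275.7,  54.1]), array([26.1, 29.7]), array([591.9, 309.5]))
[ -1.66420215  -1.7641764  101.49253407]
```

Emit:
carry_out(motion=[50,-1.5,-1.5,35,0,50,-1.5,-1.5,70,0,50,-1.5,-1.5,95,0,50,-1.5,-1.5,101,0,50,-1.5,-1.5,101,0,10,-1.5,-1.5,101,0,10,-1.5,-1.5,101,0,10,-1.5,-1.5,101,0,10,-1.5,-1.5,101,0,10,-1.5,-1.5,101,0,10,-1.5,-1.5,101,0,10,-1.5,-1.5,101,0])

```text
t: 3.95
ee_pos: [479.2, 291.8, 62.0]
tcp_rot: [[0.983, 0.183, 0.005], [0.183, -0.983, 0.002], [0.005, -0.001, -1.0]]
wrist_force: [-0.7, -1.4, 6.8]
finger_gap: 0.184
finger_force: 58.6
```

Emit:
carry_out(motion=[10,0,0,-15,0,10,0,0,-30,0,10,0,0,-45,0,10,0,0,-65,0,10,0,0,-90,0,10,0,0,-115,0,10,0,0,-115,0,10,0,0,-115,0,10,0,0,-115,0])

```text
t: 4.7
ee_pos: [476.8, 290.9, 174.2]
tcp_rot: [[0.983, 0.183, 0.0], [0.183, -0.983, 0.0], [0.0, -0.0, -1.0]]
wrist_force: [0.7, -0.9, -0.2]
finger_gap: 0.187
finger_force: 59.0
```

Run:
```python
from h import *
s=bot.get_state(); print(s["ee_pos"],s["wrist_force"],s["finger_gap"],s["finger_force"])
for h,n in(((492.7,3.4),"h0"),((496.6,83.4),"h1")): print(n,togo(s,[*h,170]))
c=bot.read_camera("wrist"); save("w3.png",c["pixels"]); np.save("w3.npy",c,allow_pickle=True)
```

```text
[476.79582329 290.94834578 174.18475315] [ 0.69579515 -0.88127069 -0.21330954] 0.18680189527434185 58.953176736831665
h0 [-36.97050348 285.60558063   4.14008987]
h1 [-18.50076356 207.66920586   4.15404596]
```

View pics/w3.png

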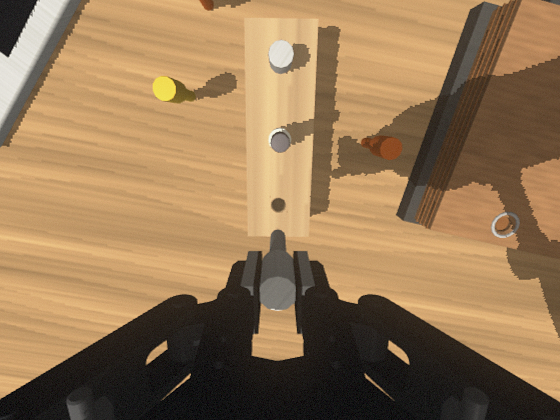

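The picture shows pin 1 held upright, with its shank tip at (277,234), the empty well at (277,204), and the marker (280,140) and the second pin (281,55) undisturbed. I'll go above hole1, which is nearer, at a safe height and compare tip and hole there.

Emit:
carry_out(motion=[10,-17,206,10,0,10,-17,206,10,0,10,-17,206,10,0,10,-17,206,10,0,10,-17,206,10,0,10,-17,206,10,0,10,-17,206,10,0,10,-17,206,10,0,10,-17,206,10,0,10,-17,206,10,0])

```text
t: 5.58
ee_pos: [497.6, 86.7, 163.8]
tcp_rot: [[0.983, 0.185, -0.001], [0.185, -0.983, 0.0], [-0.001, -0.0, -1.0]]
wrist_force: [0.7, 0.7, -0.1]
finger_gap: 0.186
finger_force: 59.1
```

Run:
```python
from h import *
c=bot.read_camera("wrist"); s=bot.get_state(); print(s["ee_pos"]); np.save("w4.npy",c,allow_pickle=True)
W=cloud(c); R=s["tcp_rot"]; L=(W-s["ee_pos"])@R   # tool coords
for z0,z1 in((5,15),(15,25),(25,35),(35,45),(45,52)):
    m=(abs(L[...,0])<15)&(abs(L[...,1])<12)&(L[...,2]>z0)&(L[...,2]<z1)
    print(z0,m.sum(),L[m].mean(0).round(1),L[m].min(0).round(1),L[m].max(0).round(1))
print([ (np.round(p,1),ray(c,*p,54).round(1),np.round(a,1)) for p,a in eyelets(c,(200,420,100,300)) ])
save("w4.png",cv2.resize(c["pixels"][100:310,180:460],None,fx=2,fy=2))
print(np.array(bot.get_state()["wrist_force"]).round(2))
```

```text
[497.7584412   86.68721989 163.94370221]
5 17 [4.8 1.1 7.3] [ 2.5 -6.9  5.1] [ 6.8  7.4 14.9]
15 96 [ 2.1  0.3 20.4] [-2.2 -4.1 15.1] [ 3.4  5.4 24.9]
25 94 [ 1.9  0.5 30. ] [-1.3 -4.4 25.1] [ 3.3  5.  34.9]
35 80 [ 1.6  0.3 39.9] [-2.  -4.5 35. ] [ 3.1  5.3 44.9]
45 25 [ 1.6  1.  46.8] [-1.6 -4.  45.3] [ 3.   5.3 49.5]
[(array([305.1, 289.3]), array([424.3,  46. ]), array([6.8, 9.6])), (array([246.8, 291.3]), array([412.2,  99.5]), array([10. , 12.4])), (array([277.4, 278.8]), array([430.4,  73.7]), array([33.6, 59.4])), (array([279.4, 242. ]), array([466.9,  78.7]), array([4.4, 6.5])), (array([274.7, 237.3]), array([470.5,  83.5]), array([ 8.4, 17.8])), (array([368.7, 229.8]), array([492.7,   3.2]), array([25.6, 28.5])), (array([280.2, 209.6]), array([496.6,  83.6]), array([27.2, 28.3])), (array([413.9, 100.6]), array([603.1,  -2.6]), array([2. , 9.2])), (array([211.4, 147.9]), array([537.8, 148.6]), array([  2.9, 136.1]))]
[-0.2   0.16 -0.59]
```

View pics/w4.png

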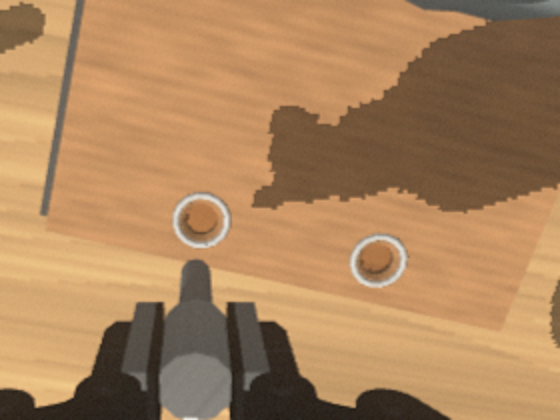

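The crop shows both holes clear, hole1 at (201,220) and hole0 at (378,261), with the pin tip at (196,264) below and beside hole1. The pin axis sits at tool (-1.8, 0.4), so I need about 2.5 mm along y before descending.

Emit:
carry_out(motion=[10,0,2.5,20,0,10,0,2.5,35,0,10,0,2.5,45,0,10,0,2.5,50,0,10,0,2.5,50,0,10,0,2.5,55,0,10,0,2.5,61,0,10,0,2.5,67,0,10,0,2.5,73,0,10,0,2.5,79,0,10,0,2.5,85,0,10,0,2.5,85,0])

```text
t: 6.63
ee_pos: [497.3, 82.7, 77.6]
tcp_rot: [[0.983, 0.183, -0.002], [0.183, -0.983, -0.0], [-0.002, -0.0, -1.0]]
wrist_force: [-0.8, 0.4, -0.2]
finger_gap: 0.19
finger_force: 59.1
```

Emit:
carry_out(motion=[10,0,0,6,0,10,0,0,11,0,10,0,0,14,0,10,0,0,14,0,10,0,0,14,0,40,0,0,14,0,40,0,0,14,0,40,0,0,14,0,40,0,0,10,0,40,0,0,-20,0,40,0,0,-55,0,40,0,0,-90,0])

```text
t: 7.63
ee_pos: [497.4, 82.7, 169.8]
tcp_rot: [[0.983, 0.183, -0.002], [0.183, -0.983, -0.0], [-0.002, -0.0, -1.0]]
wrist_force: [0.2, 0.2, -0.9]
finger_gap: 0.466
finger_force: 0.0
```

Run:
```python
from h import *
c=bot.read_camera("wrist"); s=bot.get_state(); print(s["ee_pos"],s["finger_gap"],s["wrist_force"])
print(tops(c,80,95,(496.6,83.5),25)); print(togo(s,[591.9,309.4,230]))
```

```text
[502.89420685  83.39876708 178.70172089] 0.4660776902162298 [ 2.3703755  -0.48487779  5.01634183]
(np.int64(393), array([497.5,  82.2,  84.7]), array([277.7, 216.3]), array([21.3, 21.8]), array([498.4,  82.3]))
[ 129.42197642 -205.86870601  -49.98129492]
```

Emit:
carry_out(motion=[55,134,-206,-25,0,55,134,-206,-25,0,55,134,-206,-25,0,55,134,-206,-25,0,55,134,-206,-25,0,55,134,-206,-25,0,55,134,-206,-25,0,55,134,-206,0,0,55,134,-206,0,0,55,134,-206,0,0,55,134,-206,0,0])

```text
t: 8.6
ee_pos: [592.2, 309.2, 169.3]
tcp_rot: [[0.983, 0.182, -0.001], [0.182, -0.983, -0.0], [-0.001, 0.0, -1.0]]
wrist_force: [0.0, -1.2, -0.1]
finger_gap: 0.643
finger_force: 0.0
```

Run:
```python
from h import *
c=bot.read_camera("wrist"); s=bot.get_state(); print(s["ee_pos"],s["finger_gap"])
t=tops(c,82,88,(592,309)); print(t); print(togo(s,[*t[4],60]))
c=bot.read_camera("side"); print(tops(c,78,95,(496.6,85),25)[:2])
```

```text
[592.71727621 309.34511096 170.03921353] 0.6461860652421606
(np.int64(394), array([592.7, 309.6,  85.7]), array([276.5, 216.4]), array([21.5, 21.6]), array([592.5, 309.6]))
[ -0.23747153  -0.27531909 110.03912258]
(np.int64(35), array([498. ,  86.4,  83.4]))
```

Emit:
carry_out(motion=[50,0,0,40,0,50,0,0,75,0,50,0,0,100,0,50,0,0,108,0,50,0,0,108,0,10,0,0,108,0,10,0,0,108,0,10,0,0,108,0,10,0,0,108,0,10,0,0,108,0,10,0,0,108,0,10,0,0,108,0])

```text
t: 9.7
ee_pos: [594.8, 310.9, 64.6]
tcp_rot: [[0.983, 0.183, 0.005], [0.183, -0.983, 0.002], [0.005, -0.001, -1.0]]
wrist_force: [-0.7, -0.5, 6.6]
finger_gap: 0.186
finger_force: 58.7
```

Emit:
carry_out(motion=[10,0,0,-15,0,10,0,0,-30,0,10,0,0,-45,0,10,0,0,-65,0,10,0,0,-90,0,10,0,0,-115,0,10,0,0,-115,0,10,0,0,-115,0])

```text
t: 10.37
ee_pos: [594.1, 310.7, 180.1]
tcp_rot: [[0.983, 0.183, 0.005], [0.183, -0.983, 0.003], [0.006, -0.002, -1.0]]
wrist_force: [-0.1, -0.2, -1.3]
finger_gap: 0.18
finger_force: 59.0
```

Run:
```python
from h import *
s=bot.get_state(); print(s["ee_pos"],s["finger_gap"],s["finger_force"]); print(togo(s,[494,3.5,174]))
```

```text
[594.09874012 310.70261514 180.10398892] 0.18004586486272844 58.99065434932709
[-154.61130469  283.73038035    4.7831927 ]
```

Emit:
carry_out(motion=[10,-154,283,5,0,10,-154,283,5,0,10,-154,283,5,0,10,-154,283,5,0,10,-154,283,5,0,10,-154,283,5,0,10,-154,283,5,0,10,-154,283,5,0,10,-154,283,5,0,10,-154,283,5,0,10,-154,283,5,0,10,-154,283,5,0])

```text
t: 11.37
ee_pos: [492.9, 4.4, 170.8]
tcp_rot: [[0.983, 0.184, -0.001], [0.184, -0.983, 0.0], [-0.001, -0.001, -1.0]]
wrist_force: [-0.3, 1.1, -1.4]
finger_gap: 0.183
finger_force: 59.1
```

Run:
```python
from h import *
c=bot.read_camera("wrist"); s=bot.get_state(); print(s["ee_pos"],s["finger_gap"])
W=cloud(c); L=(W-s["ee_pos"])@s["tcp_rot"]
for z0,z1 in((15,25),(25,35),(35,45),(45,60)):
    m=(abs(L[...,0])<15)&(abs(L[...,1])<12)&(L[...,2]>z0)&(L[...,2]<z1)
    print(z0,m.sum(),L[m].mean(0).round(1),L[m].min(0).round(1),L[m].max(0).round(1))
print([ (np.round(p,1),ray(c,*p,54).round(1),np.round(a,1)) for p,a in eyelets(c,(200,420,100,300)) if 18<min(a)<33 ])
print(tops(c,78,95,(496.6,83),25))
save("w5.png",c["pixels"])
print(togo(s,[492.7,3.3,60]))
```

```text
[493.03254358   4.60575875 170.91662428] 0.18373530609254923
15 70 [ 1.1  0.5 21.3] [-1.5 -4.  16.4] [ 2.3  4.9 24.9]
25 93 [ 0.6  0.6 30. ] [-2.4 -4.2 25.1] [ 2.1  5.2 34.9]
35 78 [ 0.5  0.7 39.6] [-3.5 -4.3 35.1] [ 1.9  5.4 44.8]
45 48 [ 0.4  1.  47.9] [-3.2 -3.9 45.1] [ 2.   5.6 51.1]
[(array([277.2, 288.4]), array([411.5, -11. ]), array([25.8, 37.5])), (array([277.8, 205.9]), array([492.8,   3.6]), array([26.3, 27.8]))]
(np.int64(449), array([497.7,  81.2,  84.3]), array([180.5, 192.8]), array([22.4, 23.8]), array([498.4,  80.6]))
[ -0.52055063   1.27155226 110.91629868]
```

View pics/w5.png

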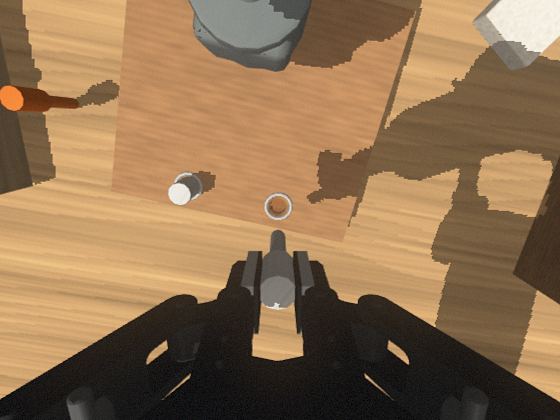

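The picture shows pin 1 home with its white-topped knob at (180,193), hole0 free at (278,206), and pin 2 held with its tip at (278,235). Now I'll insert it.

Emit:
carry_out(motion=[10,2.2,0.7,20,0,10,2.2,0.7,40,0,10,2.2,0.7,52,0,10,2.2,0.7,56,0,10,2.2,0.7,56,0,10,2.2,0.7,61,0,10,2.2,0.7,67,0,10,2.2,0.7,73,0,10,2.2,0.7,79,0,10,2.2,0.7,85,0,10,2.2,0.7,90,0,10,2.2,0.7,90,0])

```text
t: 12.42
ee_pos: [494.3, 3.2, 79.8]
tcp_rot: [[0.983, 0.182, -0.002], [0.183, -0.983, 0.0], [-0.002, -0.001, -1.0]]
wrist_force: [0.7, -0.1, -0.6]
finger_gap: 0.181
finger_force: 59.1
```

Emit:
carry_out(motion=[10,0,0,6,0,10,0,0,11,0,10,0,0,14,0,10,0,0,14,0,10,0,0,14,0,40,0,0,14,0,40,0,0,14,0,40,0,0,14,0,40,0,0,10,0,40,0,0,-15,0,40,0,0,-45,0,40,0,0,-80,0])

```text
t: 13.42
ee_pos: [493.5, 3.3, 160.9]
tcp_rot: [[0.983, 0.183, -0.004], [0.183, -0.983, 0.0], [-0.004, -0.001, -1.0]]
wrist_force: [1.1, -1.2, -0.3]
finger_gap: 0.466
finger_force: 0.0
```

Emit:
carry_out(motion=[10,0,0,-40,0,0,0,0,-80,0,0,0,0,-120,0,0,0,0,-150,0,0,0,0,-150,0,0,0,0,-150,0])

```text
t: 13.92
ee_pos: [496.6, 3.2, 314.6]
tcp_rot: [[0.983, 0.183, 0.006], [0.183, -0.983, -0.0], [0.006, 0.001, -1.0]]
wrist_force: [0.1, 0.6, -0.7]
finger_gap: -0.001
finger_force: 0.0
```

Run:
```python
from h import *
c=bot.read_camera("wrist"); s=bot.get_state(); print(s["ee_pos"],s["finger_gap"],s["wrist_force"])
print(tops(c,78,95,(496.6,83),25));print(tops(c,78,95,(492.7,3.3),25))
print(tops(c,235,255,(614.5,37.5),35)); print(togo(s,[614.5,37.5,300]))
c=bot.read_camera("side"); print(tops(c,78,95,(496.6,85),25)[:2],tops(c,78,95,(493,5),25)[:2],tops(c,238,252,(614.5,40),35))
save("w6.png",c["pixels"])
```

```text
[495.33661026   3.2032032  312.06329879] -0.0003144514193956906 [-0.66457912 -0.03429319 -1.06822657]
(np.int64(176), array([497.3,  80.9,  84.3]), array([214.5, 170.5]), array([14.1, 14.3]), array([497.7,  80.5]))
(np.int64(163), array([492.8,   1.8,  84.6]), array([277. , 185.6]), array([13.5, 13.8]), array([493.2,   1.9]))
(np.int64(5524), array([613.5,  37.2, 244.9]), array([257.2,  39.9]), array([79.9, 86.6]), array([613.7,  37.3]))
[123.40214462 -11.94440433  12.28612263]
(np.int64(37), array([498.1,  86.7,  83.1])) (np.int64(31), array([493.7,   6.4,  82.4])) (np.int64(231), array([614.7,  45.6, 243.5]), array([274.8, 187.1]), array([13.5, 20.1]), array([614.6,  47.6]))
```

Both knobs sit at about 84.4 mm, which is home height. Now I'll move above the palm knob with the fingers shut.

Emit:
carry_out(motion=[0,40,-4,0,0,0,80,-8,0,0,0,123,-12,0,0,0,123,-12,15,0,0,123,-12,35,0,0,123,-12,50,0,0,123,-12,56,0,0,123,-12,56,0,0,123,-12,56,0,0,123,-12,56,0])

```text
t: 14.85
ee_pos: [614.1, 37.4, 255.9]
tcp_rot: [[0.983, 0.183, 0.001], [0.183, -0.983, -0.0], [0.001, 0.0, -1.0]]
wrist_force: [-0.3, -0.5, -0.2]
finger_gap: -0.0
finger_force: 0.0
```

Run:
```python
from h import *
s=bot.get_state(); print(s["ee_pos"],s["wrist_force"]); print(togo(s,[614,37.3,245]))
```

```text
[614.08306232  37.40964676 255.89438809] [-0.33475127 -0.48448544 -0.23023605]
[-0.11134747  0.09076638 10.89430938]
```

Emit:
carry_out(motion=[0,0,0,3,0,0,0,0,6,0,0,0,0,9,0,0,0,0,11,0,0,0,0,13,0,0,0,0,15,0,0,0,0,17,0,0,0,0,19,0,0,0,0,21,0,0,0,0,23,0,0,0,0,23,0,0,0,0,23,0])

```text
t: 15.85
ee_pos: [614.0, 37.4, 233.4]
tcp_rot: [[0.983, 0.183, 0.001], [0.183, -0.983, -0.0], [0.001, 0.0, -1.0]]
wrist_force: [-2.6, -0.3, 7.3]
finger_gap: 0.002
finger_force: 3.8
```

Run:
```python
from h import *
s=bot.get_state(); print(s["ee_pos"],s["wrist_force"])
for k in("side","wrist"):
    c=bot.read_camera(k); print(k,tops(c,205,250,(613,43),24)[:2])
```

```text
[614.00351372  37.44671952 233.38196303] [-2.63659875 -0.3119389   7.30824586]
side (np.int64(226), array([611.4,  51.3, 231.7]))
wrist (np.int64(3431), array([623.1,  45. , 235.1]))
```

Emit:
carry_out(motion=[0,0,0,2,0,0,0,0,4,0,0,0,0,6,0,0,0,0,8,0,0,0,0,9,0,0,0,0,9,0,0,0,0,9,0,0,0,0,9,0,0,0,0,9,0,0,0,0,9,0,0,0,0,9,0,0,0,0,9,0])

```text
t: 16.95
ee_pos: [614.0, 37.4, 225.4]
tcp_rot: [[0.983, 0.183, 0.001], [0.183, -0.983, -0.0], [0.001, 0.0, -1.0]]
wrist_force: [-5.2, -0.4, 10.8]
finger_gap: -0.002
finger_force: 5.3
```

Run:
```python
from h import *
s=bot.get_state(); print(s["ee_pos"],s["wrist_force"])
c=bot.read_camera("wrist"); W=cloud(c); m=(np.hypot(W[...,0]-614,W[...,1]-37.4)<19)&(W[...,2]>210)&(W[...,2]<242)
print(m.sum(),np.percentile(W[m][:,2],[10,50,90]))
c=bot.read_camera("scene"); save("w7.png",cv2.resize(c["pixels"][150:270,210:360],None,fx=5,fy=5,interpolation=cv2.INTER_CUBIC))
```

```text
[614.0310222   37.43150268 225.40291136] [-5.1802805  -0.43902821 10.79046813]
2054 [225.48536818 226.41255147 238.23541196]
```

View pics/w7.png

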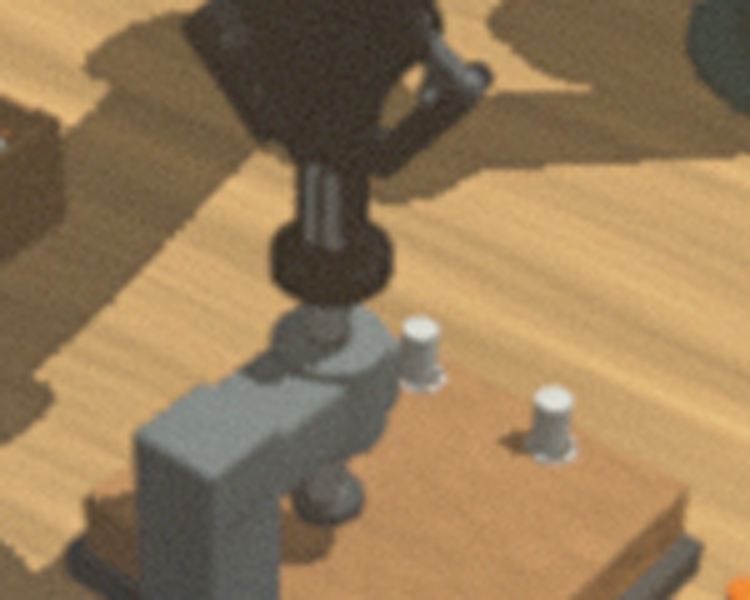

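The crop shows both pins home, with knobs at (420,352) and (552,422) flat on the cover, and the shut fingers holding the palm knob at (330,255). TCP height gives 19.6 mm of travel. The push is 10.8 N and the arm is still, so I'm handing in.

```bash
python3 -c "
from cell import bot
print(bot.finish_job())"
```

```text
the job is handed in; nothing more can be done
None
```

I put both pins home in the two holes and handed the job in with the arm holding the palm knob at about 19.6 mm of its 40 mm stroke, pushing about 10.8 N; `finish_job` returned no verdict.

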